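Pop open the wide battery case

TASK

Fresh cells are needed from the wider of the two spring-lid battery cases on the bench. Press down the release tab on its front with the fingertips so that the lid springs up part-way by itself, then push the lid over until it lies back fully open against its stop. Leave the narrow case shut, and do not pick up, knock or shift anything else on the bench.

Things in the scene. Friction and masses are not known exactly. Their poses are not given: they have to be found in the camera images.
- wide_case: The wider case, grey plastic, black lid, screwed to the bench: 110 mm deep (x), 160 mm wide (y), 67 mm high with its lid shut (rim 60 mm). Small fixing ears, 4 mm high, stick out 13 mm at its sides. Origin: centre of its underside. Its -x side is the front, with the steel release tab in the middle of it; the lid hinges along the back (+x) rim; +z is up.
- wide_press (a point): Where to press the wide case's release tab: on top of its flat steel ledge, 37.5 mm in front (-x of the case) of the front wall, 47 mm above the bench. The ledge is 40 mm wide (y) and ends 14 mm farther out. 26 mm from this point towards the case the tab's upright (30 mm wide) rises to 71.5 mm above the bench and hooks over the lid's front edge. The point tips down with the ledge.
- wide_tab (a joint): Angle of that rocking tab: 0 at rest, 0.42 rad pressed right down. Its axle runs along y, 28 mm behind the press point. It lets the lid go at about 0.19 rad, the press point some 5 mm down (12 mm at the end of travel). Takes about 2.5 N to release, 4.5 N to bottom out; it springs back by itself.
- wide_lid (a joint): Opening angle of the wide lid: 0 shut, 1.92 rad fully open on its stop (20 degrees beyond upright). Once unlatched, a spring strip lifts it to about 0.8 rad, where it rests. Let go before upright (1.57) it falls back to 0.8; let go beyond upright it drops gently onto the stop. It weighs 140 g; the hinge is lightly damped; pushing takes a newton or two, more if the edge rubs on the finger.
- wide_edge (a point): Middle of the front edge of the wide case's lid, half-way through its thickness. The lid is a flat black panel 6 mm thick, 160 mm wide, reaching 115 mm from hinge axis to this edge; the edge moves with it.
- wide_hinge (a point): Middle of the hinge axis of the wide lid, on the back rim of the case, 61 mm above the bench, 55 mm behind the case's origin. The axis runs along the case's y; the lid's underside lies on this axis and the lid swings up and back towards the case's +x.
- narrow_case: The narrow case, same make, height and depth but only 80 mm wide (y), with the same tab in front: to be left shut. Origin: centre of its underside, axes as for the wide case.
- narrow_lid (a joint): Opening angle of the narrow case's lid: 0 shut. Must stay shut.
- paint_jar: Small glass paint jar, 42 mm diameter, 60 mm high, standing loose between the cases, beyond the screwdriver. Origin: centre of its underside.
- spray_can: Spray can, 52 mm diameter, 165 mm high, standing loose beyond the jar. Origin: centre of its underside.
- screwdriver: Screwdriver, 190 mm long, lying loose on the bench between the two cases, nearer the robot, pointing away from it. Its x axis runs from the handle to the tip; origin on the bench under its middle.

How it is judged:
By the outcome, as a careful person would: the job done as asked, in the order asked, and still so for the second after the job is handed in, with the robot touching nothing.
It also fails if it takes over 38 s, if anything falls off the work surface, if the arm or the gripper's body presses on something with over 40 N, if the wrist force passes 120 N, or if a joint passes its speed limit or range.

ROBOT

A 6-joint arm with a two-finger parallel gripper is mounted at the origin on the work surface. World frame = base frame: x ahead of the robot, y to its left, z up, the work surface at z = 0. Lengths are in m, angles in degrees, forces in N, time in s.
With the tool pointing down it reaches from about 0.35 to 0.875 m from the base axis. Payload 4.2 kg.
Tool frame: the origin (TCP) lies between the finger pads; the fingertips stand 14 mm ahead of it and the grasp point (between the pads) lies 5 mm behind it; x points along the fingers, y is the direction in which the jaws open and shut, and the axes are right-handed (so a half turn about x gives the same grasp; the last joint's range is limited). The gripper opens to 87 mm and grips with 3 to 60 N. Pads are 19 mm wide; open, the fingers measure 117 mm over their backs; the gripper's body (75 mm by 190 mm) begins 51 mm behind the grasp point.
Start: joints at [-59.381, 22.042, 0.453, 0, -68.411, -14.817], TCP at [0.17, -0.601, 0.237] pointing down, gripper open.
Joint ranges: [-179.83, 179.83], [-69.29, 118.12], [-61.27, 80.66], [-181.25, 117.63], [-171.15, -9.14], [-177.46, 177.46]. Speed limits (degrees/s): [159.86, 159.86, 180, 180, 180, 180].

INTERFACE

Orientations are given as a 3x3 rotation matrix whose columns are the frame's x, y, z axes.
In Python, from station import r, imaging, job gives the robot as it stands. The module is installed in compiled form; this text tells all that it offers.
- The arm moves only by the tool apply_moves, never from a script. Its arguments are lists of equal length, an entry for each row: "xyz": the shift along the tool's x, y, z in m, a list of three; "twist": the turn about the tool's x in degrees; "claw": the opening, from 0 (shut) to 1 (fully open). A call has 1 to 12 rows; each row shifts and turns the pose as measured when the row begins, along the tool's axes as they then stand; what a row does not reach is not made up. A row lasts 1/10 s, in which the tool goes at most 50 mm and 8.59 degrees, less where a joint would pass 70% of its speed; a pose out of reach is approached as far as the arm can. A call is refused whole if a number of a shift passes 0.05 or a number of a turn 8.59, either way. A call with a gripper value outside its range is refused whole. The fingers move at their own pace and stop on an object; the grip force is fixed at half the most. Time passes only in rows, so rows that do not move let the fingers close. It gives the time, the measured TCP pose, the force and the opening at its end, in the units of the state.
- r.sense(): the state, without advancing time (a new reading comes with each control period).
- imaging.capture(name): name is "scene" or "side" or "wrist"; returns a dict with "pixels" (420x560x3 uint8, red, green, blue), "mtx" (3x3 intrinsics, pixels), "view" (4x4, takes a point from world to camera coordinates). Camera axes: x right, y down, z forward; pixel columns grow to the right and rows downward; lengths in m; the calibration is good to about 2 mm. A picture is of the moment at which its call begins. There is no depth.
- job.finish_job(): hands the job in, once; it reports no verdict.
Trained networks look in a picture, given as the dict that the camera call returned (one of the last four; its "shot" number tells which), for a name from the list of things; names that differ only in an ending like _2 or _b are one class to them, and where a whole thing is asked for, a point or a joint stands for the part that bears it (a point fixed in the world has none). Each returns a list of dicts, best first, with "p" (0 to 1); they miss things now and then, are a little off and sometimes report something else, mostly with a low value. They report only what shows in the picture. A call takes as long as a camera call.
- imaging.regions_of(query, picture): "mask" (420x560 bool, what is visible of it) and "centre" ([column, row] in pixels, amid what is visible of it).
The state is a dict: "time_s": time; "joints": joint angles; "joint_velocities": joint speeds; "effort": joint torques, N m; "tcp_pos": TCP position; "ee_rot": TCP orientation; "wrist_force": force on the tool from outside, world axes, zero at the start; "moment": the same for the moment, N m; "gripper_width": opening from 0.0 (shut) to 1.0 (fully open).
Only numpy, scipy, OpenCV 4.12 (cv2) and the standard library are available. Lean on these libraries where they do the work, as an engineer would, in place of code of your own. Each camera call takes 0.05 s, during which the arm holds its last target.

## Working session

There is one attempt and no reset: what is moved stays moved. The work goes in short steps, Python scripts to look and compute and a tool call to move; the robot and the scene stay as the last step left them, time stands still between calls to the robot, and variables do not carry over. Pictures are saved under pics/ and viewed, and the job is handed in when it is done.

Besides the shell and the picture viewer there is one more tool, called after "Call:" by a JSON object that holds its "method" and its "body". apply_moves: Moves the arm, as the interface text tells. Its arguments: {"type":"object","properties":{"xyz":{"type":"array","items":{"type":"array","items":{"type":"number"}}},"twist":{"type":"array","items":{"type":"number"}},"claw":{"type":"array","items":{"type":"number"}}},"required":["xyz","twist","claw"]}

```bash
mkdir -p pics
cat > h.py <<'E'
from station import r, imaging, job
import numpy as np, cv2
def save(c,n): cv2.imwrite('pics/'+n+'.png',cv2.cvtColor(c['pixels'],cv2.COLOR_RGB2BGR))
E
python3 - <<'E'
from h import *
np.set_printoptions(precision=4,suppress=True)
s=r.sense();print(s['time_s'],s['tcp_pos'],s['ee_rot'],s['gripper_width'])
for n in ['scene','side']:
    c=imaging.capture(n);save(c,n+'0');print(n,c['mtx'],c['view'])
    for q in ['wide_case','narrow_case','wide_press','wide_edge','paint_jar','spray_can','screwdriver']:
        for d in imaging.regions_of(q,c)[:2]:
            ys,xs=np.nonzero(d['mask']);print(n,q,round(d['p'],2),d['centre'],xs.min(),xs.max(),ys.min(),ys.max(),len(xs))
E
```

```text
0.0 [ 0.1701 -0.6008  0.2355] [[-0.0007 -0.2721  0.9623]
 [ 0.0021  0.9623  0.2721]
 [-1.      0.0022 -0.0001]] 1.0001507788506112
scene [[443.1427   0.     281.4361]
 [  0.     443.1427 203.9639]
 [  0.       0.       1.    ]] [[ 0.1872  0.9823  0.0086 -0.0917]
 [ 0.6197 -0.1113 -0.7769 -0.289 ]
 [-0.7622  0.1508 -0.6295  1.2577]
 [ 0.      0.      0.      1.    ]]
scene wide_case 0.79 [172.8, 218.1] 126 229 176 254 6333
scene narrow_case 0.64 [384.6, 204.3] 351 415 167 236 3428
scene wide_press 0.64 [172.4, 176.6] 161 180 176 182 109
scene wide_edge 0.89 [167.8, 199.2] 126 219 177 229 3630
scene paint_jar 0.63 [299.2, 241.2] 283 307 221 258 792
scene spray_can 0.6 [326.7, 248.5] 311 349 201 295 2937
scene screwdriver 0.77 [273.5, 183.0] 265 276 166 227 464
side [[452.5032   0.     288.0183]
 [  0.     452.5032 209.4499]
 [  0.       0.       1.    ]] [[-0.8522 -0.5231  0.007   0.4974]
 [-0.4017  0.6458 -0.6493  0.2853]
 [ 0.3351 -0.5561 -0.7605  0.7399]
 [ 0.      0.      0.      1.    ]]
side wide_case 0.63 [365.5, 178.0] 329 415 138 221 4369
side narrow_case 0.91 [253.5, 304.8] 211 304 264 351 4820
side wide_press 0.88 [399.5, 185.1] 393 417 171 195 331
side wide_edge 0.72 [375.2, 170.8] 331 407 137 201 2893
side paint_jar 0.63 [278.6, 223.4] 267 287 205 236 566
side spray_can 0.59 [231.8, 197.3] 217 247 162 233 1749
side screwdriver 0.74 [367.0, 260.9] 310 390 227 282 766
```

View pics/scene0.png

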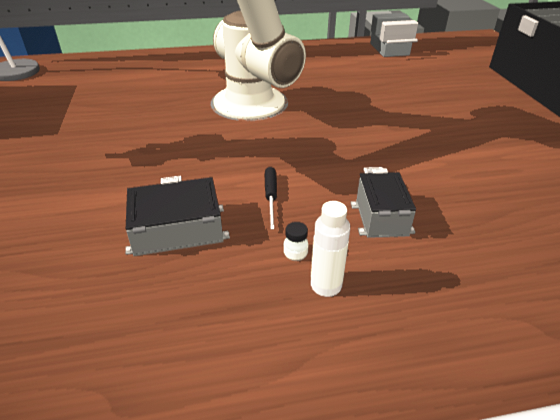

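View pics/side0.png

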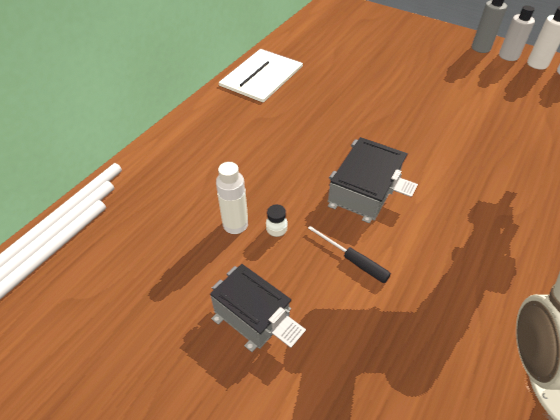

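The scene view shows the wide case at left (lid about 172,200, tab at 172,180). The narrow case is at (385,203), with the screwdriver, jar and can between them. The side view agrees. Next I'll fit the case pose.

```bash
cat > fit.py <<'E'
from h import *
from scipy.optimize import minimize
np.set_printoptions(precision=4,suppress=True)
def proj(c,P):
    P=np.asarray(P,float); q=(c['view'][:3,:3]@P.T).T+c['view'][:3,3]; q=(c['mtx']@q.T).T; return q[:,:2]/q[:,2:]
def ray(c,uv,z):
    R=c['view'][:3,:3];t=c['view'][:3,3];o=-R.T@t;d=R.T@np.linalg.inv(c['mtx'])@[uv[0],uv[1],1];return o+d*(z-o[2])/d[2]
def box(x0,x1,y0,y1,z0,z1): return np.array([[x,y,z] for x in(x0,x1) for y in(y0,y1) for z in(z0,z1)])
def T(p,B):
    c,s=np.cos(p[2]),np.sin(p[2]);return np.c_[p[0]+c*B[:,0]-s*B[:,1],p[1]+s*B[:,0]+c*B[:,1],B[:,2]]
def hullmask(c,P):
    S=4;m=np.zeros((420*S,560*S),np.uint8);h=cv2.convexHull(((proj(c,P)+.5)*S).astype(np.int32));cv2.fillConvexPoly(m,h,1)
    return cv2.resize(m.astype(np.float32),(560,420),interpolation=cv2.INTER_AREA)
def fit(items,p0):
    def cost(p):
        e=0
        for c,m,B in items:
            h=hullmask(c,T(p,B));e+=1-np.minimum(h,m).sum()/np.maximum(h,m).sum()
        return e/len(items)
    sx=np.array([p0]+[np.array(p0)+d for d in np.diag([.02,.02,.1])])
    o=minimize(cost,p0,method='Nelder-Mead',options=dict(initial_simplex=sx,xatol=1e-4,fatol=1e-5,maxiter=300));return o.x,o.fun
E
python3 - <<'E'
from fit import *
cs=[imaging.capture(n) for n in('scene','side')]
for nm,hw in(('wide',.08),('narrow',.04)):
    lid=box(-.06,.055,-hw,hw,.061,.067)
    its=[]
    for c in cs:
        d=imaging.regions_of(nm+('_edge' if nm=='wide' else '_lid'),c)[0]
        its.append((c,d['mask'].astype(np.float32),lid))
        p0=list(ray(c,d['centre'],.065)[:2])+[0]
        print(nm,d['p'],p0)
    for sub in(its,its[:1],its[1:]):
        p,f=fit(sub,p0);print(nm,p,np.degrees(p[2]),f)
    p,f=fit(its,p0)
    for i,c in enumerate(cs):
        img=c['pixels']
        for q in proj(c,T(p,np.r_[lid,box(-.055,.055,-hw,hw,0,.06),[[-.0925,0,.047],[-.1065,.02,.047],[-.1065,-.02,.047]]])):
            cv2.circle(img,tuple(int(round(v)) for v in q),1,(0,255,0),-1)
    if nm=='wide':
        for c in cs:
          for d in imaging.regions_of('wide_press',c)[:1]: print('press centroid',ray(c,d['centre'],.047))
        pp=T(p,np.array([[-.0925,0,.047]]));print('press from fit',pp)
for q in('paint_jar','spray_can','screwdriver'):
    for c in cs: print(q,ray(c,imaging.regions_of(q,c)[0]['centre'],{'paint_jar':.03,'spray_can':.08,'screwdriver':.01}[q]))
for c,n in zip(cs,('a','b')):
    im=cv2.resize(c['pixels'][130:360,100:430],None,fx=2.4,fy=2.4);cv2.imwrite(f'pics/fit_{n}.png',im[...,::-1])
E
```

```text
wide 0.87 [np.float64(0.49789680058091634), np.float64(-0.20982681331288366), 0]
wide 0.94 [np.float64(0.5000494272729852), np.float64(-0.19480230589641567), 0]
wide [ 0.5042 -0.2045  0.0539] 3.087791687310389 0.04798001050949097
wide [ 0.5032 -0.2042  0.0551] 3.15624996953359 0.030983030796051025
wide [ 0.5065 -0.2059  0.0654] 3.7457916070860646 0.04601544141769409
press centroid [ 0.4294 -0.2125  0.047 ]
press from fit [[ 0.4119 -0.2095  0.047 ]]
narrow 0.61 [np.float64(0.5424995341333538), np.float64(0.18904112970100553), 0]Traceback (most recent call last):
  File "<stdin>", line 7, in <module>
IndexError: list index out of range
```

Run:
```python
from fit import *
cs=[imaging.capture(n) for n in('scene','side')]
p=[.5042,-.2045,.0545]
for q in('paint_jar','spray_can','screwdriver','narrow_case'):
    for c in cs:
        for d in imaging.regions_of(q,c)[:1]: print(q,ray(c,d['centre'],{'paint_jar':.03,'spray_can':.08,'screwdriver':.01,'narrow_case':.04}[q]))
ims=[]
for c in cs:
    img=cv2.resize(c['pixels'],None,fx=4,fy=4,interpolation=cv2.INTER_CUBIC)
    for P in(box(-.06,.055,-.08,.08,.061,.067),box(-.055,.055,-.08,.08,0,.06),np.array([[-.0925,0,.047],[-.1065,.02,.047],[-.1065,-.02,.047],[-.0665,.015,.0715],[-.0665,-.015,.0715]])):
        for q in proj(c,T(p,P)): cv2.circle(img,tuple(int(round(4*v+2)) for v in q),3,(0,255,0),-1)
    u,v=proj(c,T(p,np.array([[0,0,.05]])))[0]*4
    ims.append(img[int(v)-240:int(v)+240,int(u)-200:int(u)+200])
cv2.imwrite('pics/fit1.png',np.hstack([i[:,:400] for i in ims])[...,::-1])
```

```text
paint_jar [0.6088 0.0032 0.03  ]
paint_jar [0.6095 0.0045 0.03  ]
spray_can [0.6845 0.0389 0.08  ]
spray_can [0.6925 0.0377 0.08  ]
screwdriver [ 0.4099 -0.0039  0.01  ]
screwdriver [ 0.4229 -0.0109  0.01  ]
narrow_case [0.5459 0.1907 0.04  ]
narrow_case [0.5367 0.1908 0.04  ]
```

View pics/fit1.png

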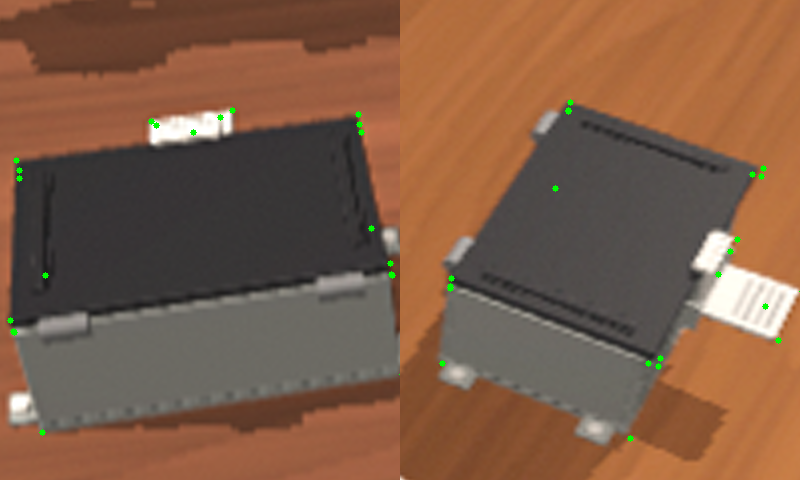

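Call:
{"method": "apply_moves", "body": {"xyz": [[0,0,0],[0,0,0],[0,0.037,0.025],[0,0.037,0.025],[0,0.037,0.025],[0,0.037,0.025],[0,0.037,0.025],[0,0.037,0.025],[0,0.037,0.025],[0,0.037,0.025],[0,0.037,0.025],[0,0,0]], "twist": [6.3,6.4,0,0,0,0,0,0,0,0,0,0], "claw": [0,0,0,0,0,0,0,0,0,0,0,0]}}

```text
time_s: 2.9
tcp_pos: [0.3881, -0.2487, 0.2365]
ee_rot: [[0.005, -0.041, 0.999], [-0.003, 0.999, 0.041], [-1.0, -0.003, 0.005]]
wrist_force: [-0.1, -1.5, 0.4]
gripper_width: 0.03
```

```bash
cat > st.py <<'E'
from fit import *
s=r.sense();R=np.array(s['ee_rot']);t=np.array(s['tcp_pos'])
print('t',s['time_s'],'tcp',t,'F',np.array(s['wrist_force']),'g',s['gripper_width']);print(R)
def to(cx,cy,z):
    P=T([.5042,-.2045,.0545],np.array([[cx,cy,z]]))[0];print('shift to',cx,cy,z,R.T@(P-t))
E
python3 - <<'E'
from st import *
to(-.096,0,.09)
for n in('scene','side','wrist'):
    c=imaging.capture(n);save(c,n+'1')
E
```

```text
t 2.9 tcp [ 0.3881 -0.2487  0.2365] F [-0.0545 -1.4623  0.3593] g 0.0298870597115403
[[ 0.0048 -0.0407  0.9992]
 [-0.0029  0.9992  0.0408]
 [-1.     -0.003   0.0047]]
shift to -0.096 0 0.09 [0.1465 0.0385 0.0212]
```

View pics/side1.png

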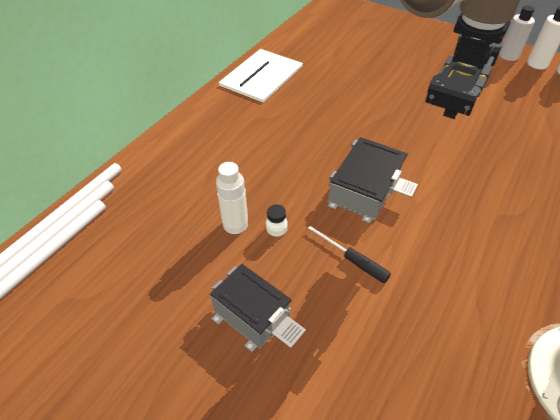

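View pics/wrist1.png

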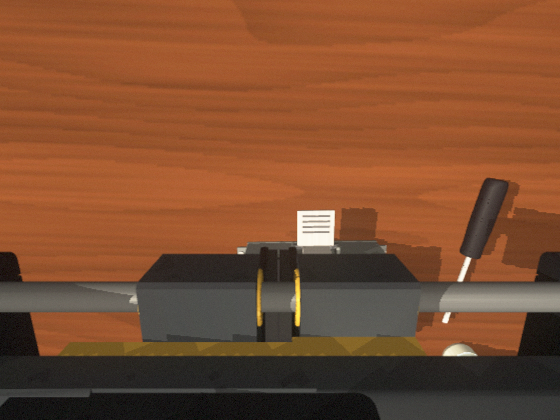

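View pics/scene1.png

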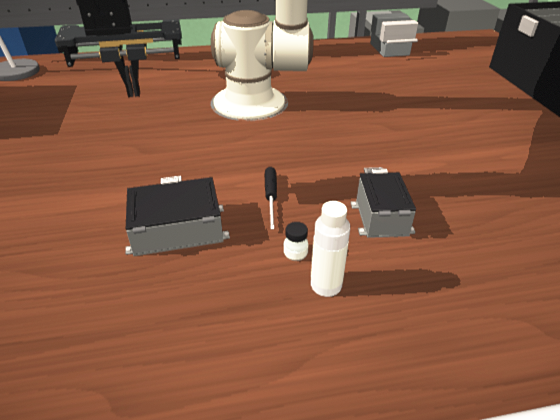

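The gripper is shut. Its 190 mm body side runs along the jaws (case y), so the thin side faces the lid. Next I'll go above the tab.

Call:
{"method": "apply_moves", "body": {"xyz": [[0,0.02,0.011],[0,0.02,0.011],[0.03,0,0],[0.04,0,0],[0.04,0,0],[0.03,0,0],[0,0,0]], "twist": [0.8,0,0,0,0,0,0], "claw": [0,0,0,0,0,0,0]}}

```text
time_s: 3.75
tcp_pos: [0.4061, -0.2201, 0.0941]
ee_rot: [[0.009, -0.002, 1.0], [-0.006, 1.0, 0.003], [-1.0, -0.006, 0.009]]
wrist_force: [-1.1, -0.5, -0.4]
gripper_width: 0.006
```

Run:
```python
from st import *
to(-.096,0,.061)
ims=[]
for n in('scene','side'):
    c=imaging.capture(n);u,v=proj(c,T([.5042,-.2045,.0545],np.array([[-.09,0,.06]])))[0]
    v=max(v,70);ims.append(cv2.resize(c['pixels'][int(v)-70:int(v)+70,int(u)-65:int(u)+65],(400,430),interpolation=cv2.INTER_CUBIC))
cv2.imwrite('pics/hover.png',np.hstack(ims)[...,::-1])
```

```text
t 3.75 tcp [ 0.4061 -0.2201  0.0941] F [-1.0837 -0.5311 -0.4022] g 0.005626371900443655
[[ 0.0094 -0.0025  1.    ]
 [-0.0058  1.      0.0025]
 [-0.9999 -0.0058  0.0094]]
shift to -0.096 0 0.061 [0.0331 0.0106 0.002 ]
```

View pics/hover.png

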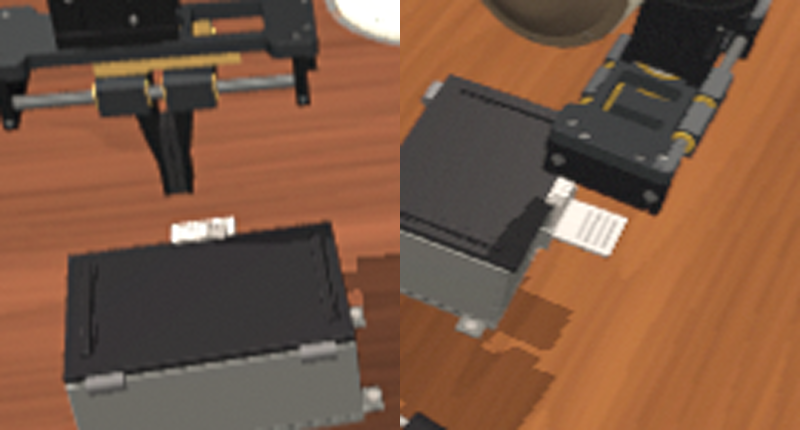

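Call:
{"method": "apply_moves", "body": {"xyz": [[0,0.011,0.001],[0,0,0],[0.015,0,0],[0.008,0,0],[0,0,0]], "twist": [-3,0,0,0,0], "claw": [0,0,0,0,0]}}

```text
time_s: 4.35
tcp_pos: [0.4162, -0.2104, 0.0818]
ee_rot: [[0.034, -0.062, 0.997], [-0.011, 0.998, 0.062], [-0.999, -0.013, 0.034]]
wrist_force: [-0.0, 0.3, 0.5]
gripper_width: 0.01
```

Run:
```python
from st import *
to(-.096,0,.061)
ims=[]
for n in('scene','side'):
    c=imaging.capture(n);u,v=proj(c,T([.5042,-.2045,.0545],np.array([[-.09,0,.06]])))[0]
    v=max(v,70);ims.append(cv2.resize(c['pixels'][int(v)-70:int(v)+70,int(u)-65:int(u)+65],(400,430),interpolation=cv2.INTER_CUBIC))
cv2.imwrite('pics/hover2.png',np.hstack(ims)[...,::-1])
```

```text
t 4.35 tcp [ 0.4162 -0.2104  0.0818] F [-0.0142  0.2934  0.4858] g 0.009770556997708022
[[ 0.0343 -0.0619  0.9975]
 [-0.0112  0.998   0.0623]
 [-0.9993 -0.0133  0.0335]]
shift to -0.096 0 0.061 [ 0.0205  0.0015 -0.0084]
```

View pics/hover2.png

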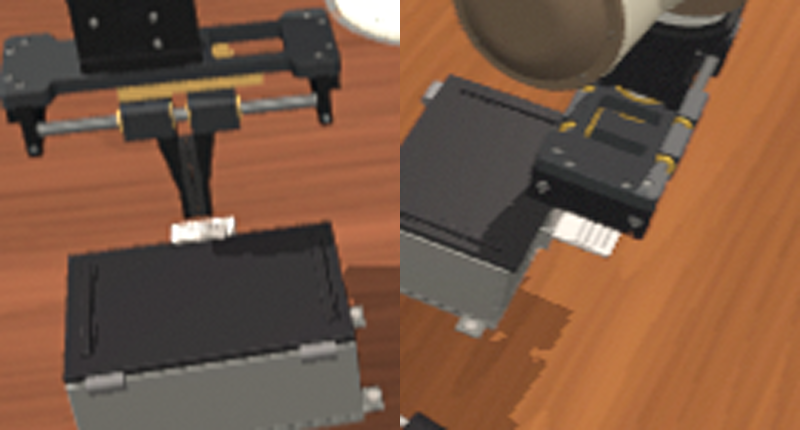

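Run:
```python
from st import *
for k in('joints','joint_velocities','effort','moment'): print(k,np.array(s[k]))
to(-.096,0,.061)
```

```text
t 4.45 tcp [ 0.4165 -0.2106  0.0823] F [0.7854 0.6706 0.5575] g 0.005793775688440679
[[ 0.0353 -0.0618  0.9975]
 [-0.0114  0.998   0.0623]
 [-0.9993 -0.0136  0.0345]]
joints [ -6.5158  16.5824 -34.613    0.7031 -36.724  -80.482 ]
joint_velocities [-0.0533 -0.0325  0.0336  0.099   0.055   0.0756]
effort [  0.0127 -27.9088  12.5481   2.8051   0.0035   0.0029]
moment [-0.0001  0.0242 -0.0008]
shift to -0.096 0 0.061 [ 0.021   0.0016 -0.0088]
```

Call:
{"method": "apply_moves", "body": {"xyz": [[0,0.002,-0.009],[0.008,0,0],[0.007,0,0],[0,0,0]], "twist": [0,0,0,0], "claw": [0,0,0,0]}}

```text
time_s: 4.85
tcp_pos: [0.4076, -0.2092, 0.0671]
ee_rot: [[0.038, -0.062, 0.997], [-0.012, 0.998, 0.062], [-0.999, -0.014, 0.037]]
wrist_force: [0.8, -0.0, -0.4]
gripper_width: 0.004
```

Run:
```python
from st import *
to(-.096,0,.061)
```

```text
t 4.85 tcp [ 0.4076 -0.2092  0.0671] F [ 0.7821 -0.0448 -0.4426] g 0.0036554264783496557
[[ 0.0378 -0.062   0.9974]
 [-0.0118  0.998   0.0624]
 [-0.9992 -0.0141  0.037 ]]
shift to -0.096 0 0.061 [ 0.0062 -0.0004  0.0005]
```

Call:
{"method": "apply_moves", "body": {"xyz": [[0.006,0,0],[0.004,0,0],[0.004,0,0],[0.003,0,0],[0,0,0]], "twist": [0,0,0,0,0], "claw": [0,0,0,0,0]}}

```text
time_s: 5.35
tcp_pos: [0.4099, -0.2096, 0.0506]
ee_rot: [[0.039, -0.064, 0.997], [-0.013, 0.998, 0.065], [-0.999, -0.015, 0.038]]
wrist_force: [-3.4, 3.2, 11.2]
gripper_width: 0.005
```

```bash
cat > look.py <<'E'
from st import *
import sys
to(-.096,0,.050)
ims=[]
for n in('scene','side'):
    c=imaging.capture(n);u,v=proj(c,T([.5042,-.2045,.0545],np.array([[-.04,0,.08]])))[0]
    u=max(u,110);v=max(v,110)
    ims.append(cv2.resize(c['pixels'][int(v)-110:int(v)+110,int(u)-100:int(u)+100],(400,440),interpolation=cv2.INTER_CUBIC))
cv2.imwrite('pics/%s.png'%sys.argv[1],np.hstack(ims)[...,::-1])
E
python3 look.py press1
```

```text
t 5.35 tcp [ 0.4099 -0.2096  0.0506] F [-3.4061  3.2468 11.2425] g 0.004612358335723796
[[ 0.0392 -0.064   0.9972]
 [-0.0127  0.9978  0.0645]
 [-0.9992 -0.0152  0.0383]]
shift to -0.096 0 0.05 [ 0.0006 -0.     -0.0015]
```

View pics/press1.png

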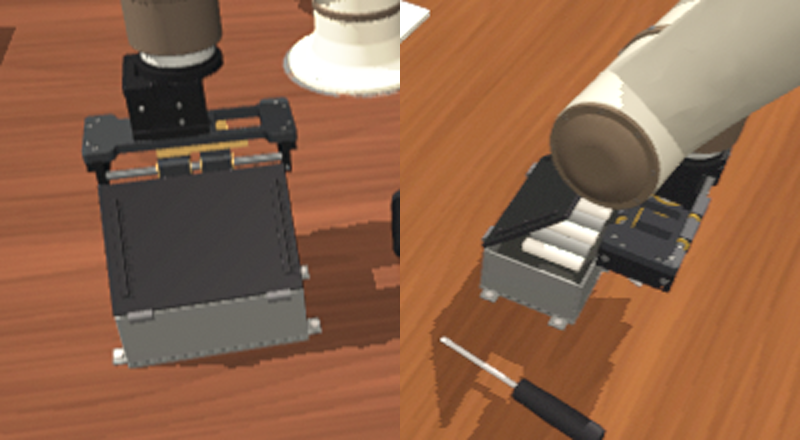

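The lid sprang up part-way and the cells are visible. I'll back off and rise before pushing it.

Call:
{"method": "apply_moves", "body": {"xyz": [[-0.012,0,-0.005],[-0.02,0,-0.01],[-0.025,0,0],[-0.025,0,0],[0,0,0]], "twist": [0,0,0,0,0], "claw": [0,0,0,0,0]}}

```text
time_s: 5.95
tcp_pos: [0.3912, -0.2096, 0.1331]
ee_rot: [[0.038, -0.064, 0.997], [-0.013, 0.998, 0.065], [-0.999, -0.015, 0.037]]
wrist_force: [0.4, 0.4, -0.0]
gripper_width: 0.007
```

```bash
sed -i 's/to(-.096,0,.050)/to(-.045,0,.130);to(.06,0,.13)/' look.py; python3 look.py back1
```

```text
t 5.95 tcp [ 0.3912 -0.2096  0.1331] F [ 0.3734  0.3644 -0.0418] g 0.007021527324436517
[[ 0.0381 -0.0641  0.9972]
 [-0.0127  0.9978  0.0646]
 [-0.9992 -0.0151  0.0372]]
shift to -0.045 0 0.13 [ 0.0057 -0.0017  0.0679]
shift to 0.06 0 0.13 [ 0.0096 -0.0027  0.1728]
```

View pics/back1.png

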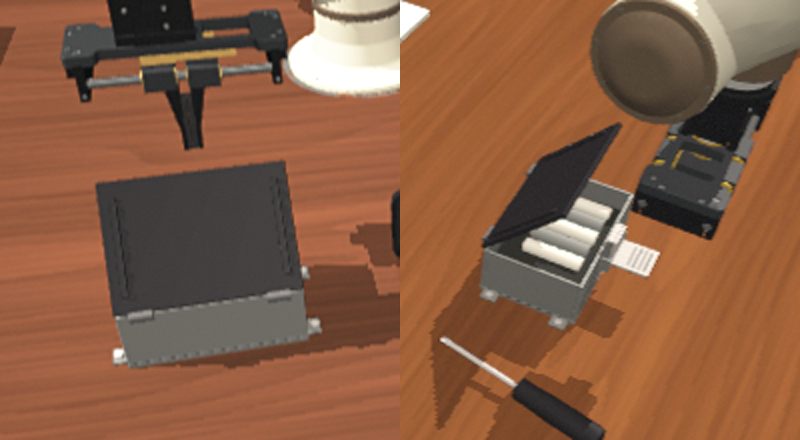

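The lid rests at about 0.8 rad and the tab is back up. I'll advance towards the edge with the tips below it (tip z about 0.117, edge about 0.143).

Call:
{"method": "apply_moves", "body": {"xyz": [[0.004,-0.002,0.02],[0.001,0,0.025],[0.001,0,0.018],[0.001,0,0.012],[0.001,0,0.012],[0.001,0,0.012],[0,0,0]], "twist": [0,0,0,0,0,0,0], "claw": [0,0,0,0,0,0,0]}}

```text
time_s: 6.75
tcp_pos: [0.4857, -0.2039, 0.1148]
ee_rot: [[0.013, -0.06, 0.998], [-0.007, 0.998, 0.06], [-1.0, -0.008, 0.013]]
wrist_force: [-0.2, 0.3, 1.0]
gripper_width: 0.002
```

```bash
python3 look.py push1
```

```text
t 6.75 tcp [ 0.4857 -0.2039  0.1148] F [-0.1758  0.2973  0.9733] g 0.0021776590056323667
[[ 0.0131 -0.0604  0.9981]
 [-0.0073  0.9981  0.0605]
 [-0.9999 -0.0081  0.0126]]
shift to -0.045 0 0.13 [-0.0155 -0.0016 -0.0263]
shift to 0.06 0 0.13 [-0.0142 -0.0022  0.0786]
```

View pics/push1.png

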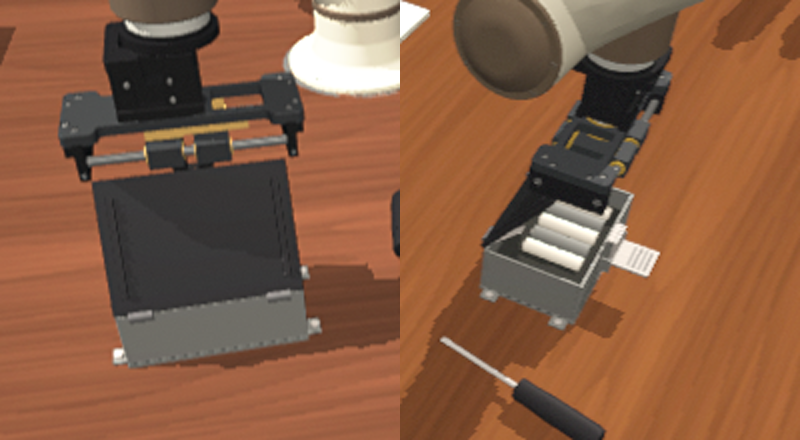

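The tips dropped lower than planned (0.101). I'll back off and rise so the body clears the lid at upright.

Call:
{"method": "apply_moves", "body": {"xyz": [[-0.012,0,-0.012],[-0.014,0,0],[0,0,0]], "twist": [0,0,0], "claw": [0,0,0]}}

```text
time_s: 7.15
tcp_pos: [0.47, -0.2043, 0.1411]
ee_rot: [[0.012, -0.059, 0.998], [-0.006, 0.998, 0.059], [-1.0, -0.007, 0.011]]
wrist_force: [-0.6, 0.3, -0.1]
gripper_width: 0.006
```

Call:
{"method": "apply_moves", "body": {"xyz": [[-0.001,0,0.015],[-0.002,0,0.015],[-0.002,0,0.015],[0,0,0]], "twist": [0,0,0,0], "claw": [0,0,0,0]}}

```text
time_s: 7.55
tcp_pos: [0.5102, -0.2016, 0.146]
ee_rot: [[0.004, -0.057, 0.998], [-0.005, 0.998, 0.057], [-1.0, -0.005, 0.004]]
wrist_force: [-0.6, -0.5, 0.4]
gripper_width: 0.007
```

```bash
python3 look.py push2
```

```text
t 7.55 tcp [ 0.5102 -0.2016  0.146 ] F [-0.6496 -0.489   0.3944] g 0.006694704335662504
[[ 0.0044 -0.0567  0.9984]
 [-0.0047  0.9984  0.0567]
 [-1.     -0.005   0.0041]]
shift to -0.045 0 0.13 [ 0.0158 -0.0024 -0.0512]
shift to 0.06 0 0.13 [ 0.0162 -0.0026  0.0538]
```

View pics/push2.png

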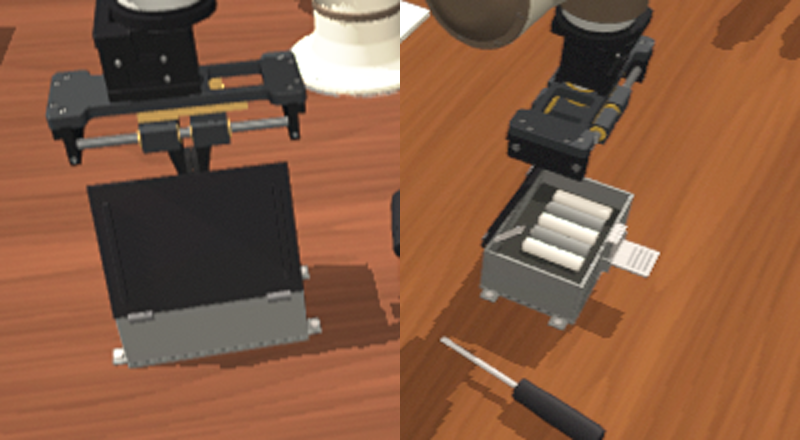

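Call:
{"method": "apply_moves", "body": {"xyz": [[0,0,0.014],[0,0,0.014],[0,0,0.012],[0,0,0.01],[0,0,0]], "twist": [0,0,0,0,0], "claw": [0,0,0,0,0]}}

```text
time_s: 8.15
tcp_pos: [0.5604, -0.1984, 0.1445]
ee_rot: [[0.0, -0.055, 0.998], [-0.003, 0.998, 0.055], [-1.0, -0.003, -0.0]]
wrist_force: [0.9, -0.5, -0.2]
gripper_width: 0.005
```

```bash
python3 look.py push3
```

```text
t 8.15 tcp [ 0.5604 -0.1984  0.1445] F [ 0.9139 -0.4944 -0.1791] g 0.005122819909470734
[[ 0.     -0.0553  0.9985]
 [-0.0034  0.9985  0.0553]
 [-1.     -0.0034 -0.0002]]
shift to -0.045 0 0.13 [ 0.0145 -0.0029 -0.1014]
shift to 0.06 0 0.13 [ 0.0145 -0.003   0.0036]
```

View pics/push3.png

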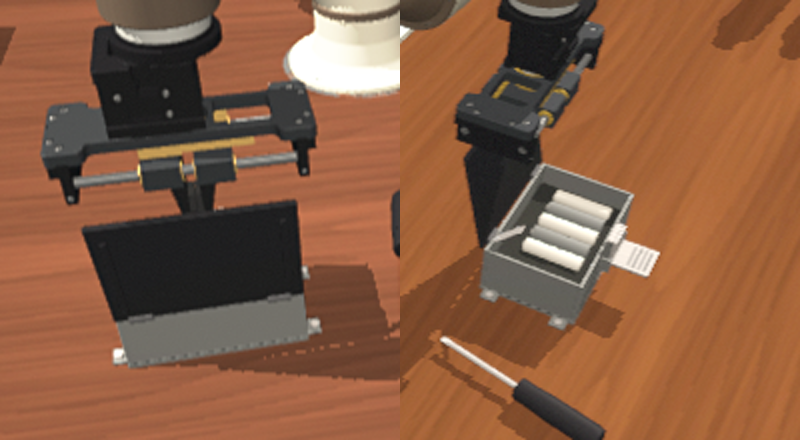

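The lid is past upright. I'll retreat to the front and rise, letting it settle on its stop.

Call:
{"method": "apply_moves", "body": {"xyz": [[0,0,-0.02],[0,0,-0.03],[-0.01,0,-0.04],[-0.03,0,-0.04],[-0.03,0,-0.03],[-0.03,0,-0.01],[0,0,0],[0,0,0],[0,0,0]], "twist": [0,0,0,0,0,0,0,0,0], "claw": [0,0,0,0,0,0,0,0,0]}}

```text
time_s: 9.15
tcp_pos: [0.3794, -0.2071, 0.2463]
ee_rot: [[-0.002, -0.054, 0.999], [-0.002, 0.999, 0.054], [-1.0, -0.002, -0.002]]
wrist_force: [-0.4, -0.0, -0.2]
gripper_width: 0.009
```

Run:
```python
from st import *
cs=[imaging.capture(n) for n in('scene','side')]
th=1.92;e=np.array([-np.cos(th),0,np.sin(th)]);nrm=np.array([np.sin(th),0,np.cos(th)])
pts=np.array([np.array([.055,y,.061])+e*a+nrm*b for y in(-.08,.08) for a in(0,.115) for b in(0,.006)])
p=[.5042,-.2045,.0545]
for c in cs:
    for d in imaging.regions_of('wide_edge',c)[:1]:
        m=d['mask'].astype(float)
        for t in(.8,1.5,1.6,1.7,1.8,1.92,2.0):
            e=np.array([-np.cos(t),0,np.sin(t)]);n2=np.array([np.sin(t),0,np.cos(t)])
            B=np.array([np.array([.055,y,.061])+e*a+n2*b for y in(-.08,.08) for a in(0,.115) for b in(0,.006)])
            h=hullmask(c,T(p,B));print(t,round(np.minimum(h,m).sum()/np.maximum(h,m).sum(),3))
    for q,z in(('paint_jar',.03),('spray_can',.08),('screwdriver',.01),('narrow_case',.04)):
        for d in imaging.regions_of(q,c)[:1]: print(q,ray(c,d['centre'],z))
ims=[cv2.resize(c['pixels'][60:360],(400,214)) for c in cs]
for c in cs:
    for q in proj(c,T(p,pts)): cv2.circle(c['pixels'],tuple(np.round(q).astype(int)),1,(0,255,0),-1)
save(cs[0],'fin_a');save(cs[1],'fin_b')
```

```text
t 9.15 tcp [ 0.3794 -0.2071  0.2463] F [-0.3665 -0.0397 -0.1878] g 0.008565651210666676
[[-0.0022 -0.0541  0.9985]
 [-0.0021  0.9985  0.0541]
 [-1.     -0.002  -0.0023]]
0.8 0.532
1.5 0.62
1.6 0.665
1.7 0.724
1.8 0.808
1.92 0.956
2.0 0.829
paint_jar [0.6122 0.0009 0.03  ]
spray_can [0.6839 0.0382 0.08  ]
screwdriver [ 0.4224 -0.0084  0.01  ]
narrow_case [0.5477 0.1886 0.04  ]
0.8 0.024
1.5 0.309
1.6 0.43
1.7 0.569
1.8 0.724
1.92 0.939
2.0 0.864
paint_jar [0.6034 0.005  0.03  ]
spray_can [0.6904 0.0376 0.08  ]
screwdriver [ 0.4185 -0.0123  0.01  ]
narrow_case [0.538  0.1914 0.04  ]
```

View pics/fin_a.png

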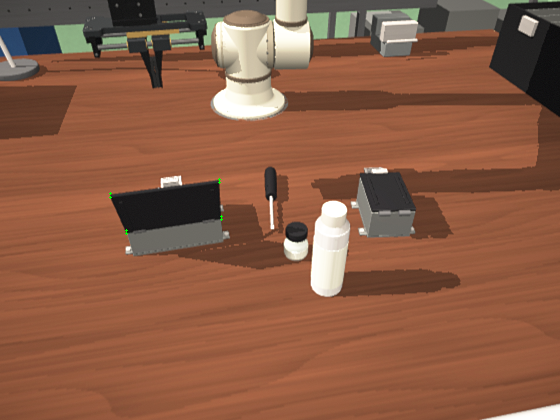

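View pics/fin_b.png

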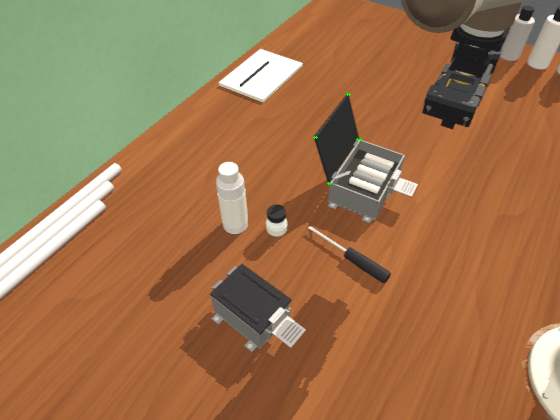

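Both views match the lid at 1.92 rad (overlay corners at 111,195 / 219,181 and 316,137 / 348,95). Everything else looks unmoved, the narrow case is shut and the robot is clear.

```bash
python3 -c "
from h import *
print(job.finish_job())"
```

```text
the job is handed in; nothing more can be done
None
```

The wide case is open with its lid lying back on its stop, and I handed the job in at about 9.3 s of the 38 s allowed. I pressed its release tab with the closed fingertips and the lid sprang up part-way. I then pushed the lid past upright and drew back clear.

- **Lid angle:** in the last pictures, both camera views fit the lid best at 1.92 rad (overlap 0.96 and 0.94), which is fully open.
- **Other things:** the narrow case is still shut. The jar, spray can and screwdriver look unmoved. The network-based positions differ from the earlier ones by up to about 13 mm for the screwdriver, about the same as the two cameras already disagreed before any move, and the pictures show no shift.
- **Forces:** the readings at the end of each move peaked at about 12 N, with the tab pressed nearly to its end of travel. Forces within a move were not recorded.
- **Deviations:** the tool drifted about 2° off vertical at times. On the first approach to the lid the fingertips came in about 15 mm too low, so I backed off and raised them before pushing.

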